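# Pack the specimen carrier

## Robot

A 6-joint arm with a two-finger parallel gripper is mounted at the origin on the work surface. World frame = base frame: x ahead of the robot, y to its left, z up, the work surface at z = 0. Lengths are in m, angles in rad, forces in N, time in s.
With the tool pointing down it reaches from about 0.375 to 0.9 m from the base axis. Payload 3.1 kg.
Tool frame: the origin (TCP) lies between the finger pads; the fingertips stand 11 mm ahead of it and the grasp point (between the pads) lies 8 mm behind it; z points along the fingers, y is the line along which they close (so a half turn about z gives the same grasp; the last joint's range is limited). The gripper opens to 87 mm and grips with 3 to 60 N. Pads are 19 mm wide; open, the fingers measure 117 mm over their backs; the gripper's body (75 mm by 190 mm) begins 51 mm behind the grasp point.
Start: joints at [1.171, 0.527, 1.433, -0, 1.181, -0.178], TCP at [0.137, 0.61, 0.234] pointing down, gripper open.
Joint ranges: [-3.08, 3.08], [-0.75, 2.2], [0.22, 2.44], [-1.43, 4.57], [0, 2.65], [-2.85, 2.85]. Speed limits (rad/s): [2.79, 2.79, 3.14, 3.14, 3.14, 3.14].

## Interface

Orientations are given as a unit quaternion [x, y, z, w].
In Python, from rig import robot gives the robot as it stands.
- The arm moves only by the tool move_arm, never from a script. Its argument "moves" is text: rows parted by semicolons, each of 7 numbers parted by spaces: the shift along the tool's x, y, z in units of 100 mm (1.0 is 100 mm), then the turn, a rotation vector about the tool's x, y, z in units of 90 degrees (1.0 is 90 degrees), then the opening, from 0 (shut) to 1 (fully open). A call has 1 to 12 rows; each row is the pose to reach, as a shift and turn from the pose commanded when the call began, along the tool's axes at that moment; what a row does not reach only later rows make up. A row lasts 1/10 s, in which the tool goes at most 50 mm and 8.59 degrees, less where a joint would pass 70% of its speed; a pose out of reach is approached as far as the arm can. A call with a number of a shift or a turn outside -1 to 1 is refused whole. A call with a gripper value outside its range is refused whole. The fingers move at their own pace and stop on an object; "squeeze" is the grip in N (left out, the last holds). Time passes only in rows, so rows that repeat a pose let the fingers close. It gives the time, the measured TCP pose, the force, the opening and the grip force at its end, in the units of the state.
- robot.get_obs(): the state, without advancing time (a new reading comes with each control period).
- robot.camera(name): name is "side" or "top" or "wrist"; returns a dict with "image" (384x512x3 uint8, red, green, blue), "intrinsics" (3x3 intrinsics, pixels), "dist_coeffs" ([k1, k2, p1, p2, k3] as OpenCV has them; the pictures are not rectified), "extrinsics" (4x4, takes a point from world to camera coordinates). Camera axes: x right, y up, looking along -z (the intrinsics and any distortion apply to the point x, -y, -z); pixel columns grow to the right and rows downward; lengths in m; the calibration is good to about 2 mm. A picture is of the moment at which its call begins. There is no depth.
- robot.hand_in(): hands the job in; it is judged then, once.
The state is a dict: "time": time; "q": joint angles; "joint_velocities": joint speeds; "joint_torque": joint torques, N m; "position": TCP position; "tool_rot": TCP orientation; "ft_force": force on the tool from outside, world axes, zero at the start; "moment": the same for the moment, N m; "grip_width": finger opening in m; "grip_force": force on a finger pad.
Only numpy, scipy, OpenCV 4.12 (cv2) and the standard library are available. Lean on these libraries where they do the work, as an engineer would, in place of code of your own. Each camera call takes 0.05 s, during which the arm holds its last target. There are 200 camera calls.

## Task

Finish packing the open grey specimen carrier: stand the blue-capped jar and the green-banded carton upright in the free space beside the brown bottle, all three on the carrier's floor. Set them down gently, do not drop them, and leave the other jars and the orange carton where they stand.

Things in the scene. Friction and masses are not known exactly. Their poses are not given: they have to be found in the camera images.
- jar_blue: sample jar to be packed, white body, blue cap, 46 mm across, straight-sided, same width from foot to cap, 95 mm tall, standing upright; the cap is the top 24 mm. Origin: centre of its underside, z up. About 0.12 kg.
- carton_green: white kit carton to be packed, with a green band round it and a green stripe across its top, standing upright: 44 mm along its own x, 52 mm along its own y, 95 mm tall. Origin: centre of its underside, z up. About 0.15 kg.
- bottle_brown: brown glass bottle with a black cap, already standing loose in the carrier against its +x end; 56 mm across, 95 mm tall (cap, the top 21 mm, 40 mm across). Origin: centre of its underside, z up. About 0.2 kg. It stays in the carrier.
- carrier: open-topped grey plastic carrier, without dividers, fixed to the bench; outside 195 mm along its own x, 86 mm along its own y, 50 mm high, walls and floor 5 mm thick, so the inside is 185 x 76 mm. Origin: centre of its underside; x along its length, towards the end with the bottle. It stands to the left or the right of the jars and cartons; a blue tube rack (190 x 80 mm, 90 mm tall) stands on the other side.
- carrier_floor (a point): centre of the carrier's inner floor, 5 mm above the bench, axes as the carrier's
- jar_red: bystander: sample jar with a red cap, 46 mm across, straight-sided, same width from foot to cap, 95 mm tall, standing upright; the cap is the top 24 mm. Origin: centre of its underside, z up.
- jar_yellow: bystander: sample jar with a yellow cap, 46 mm across, straight-sided, same width from foot to cap, 95 mm tall, standing upright; the cap is the top 24 mm. Origin: centre of its underside, z up.
- carton_orange: bystander: white carton with an orange band and orange top stripe, standing upright: 44 mm along its own x, 52 mm along its own y, 95 mm tall. Origin: centre of its underside, z up.

How it is judged:
By the outcome, as a careful person would: the job done as asked, in the order asked, and still so for the second after the job is handed in, with the robot touching nothing.
It also fails if it takes over 59 s, if anything falls off the work surface, if the arm or the gripper's body presses on something with over 40 N, if the wrist force passes 120 N, or if a joint passes its speed limit or range.

## Working session

There is one attempt and no reset: what is moved stays moved. The work goes in short steps, Python scripts to look and compute and a tool call to move; the robot and the scene stay as the last step left them, time stands still between calls to the robot, and variables do not carry over. Pictures are saved under pics/ and viewed, at most 11 in all, crops included, and the job is handed in when it is done.

Besides the shell and the picture viewer there is one more tool, called after ">>>" in YAML: its name, and indented under it one key for each argument. move_arm: Moves the arm, as the interface text tells. Shifts and turns lie within -1 to 1; 1 stands for 100 mm of shift or 90 degrees of turn. Its arguments: {"type":"object","properties":{"moves":{"type":"string"},"squeeze":{"type":"number"}},"required":["moves"]}

```bash
ls; mkdir -p pics; python3 - <<'E'
from rig import robot
import cv2,numpy as np
for n in("top","side"):
    c=robot.camera(n); cv2.imwrite(f"pics/{n}0.png",c["image"][:,:,::-1])
    print(n,c["intrinsics"],c["dist_coeffs"],np.round(c["extrinsics"],4).tolist())
o=robot.get_obs();print(o)
E
```

```text
pics
top [[454.12310063   0.         259.58866258]
 [  0.         454.12310063 195.28678665]
 [  0.           0.           1.        ]] [-0.07639091  0.          0.          0.          0.        ] [[0.0172, -0.9993, -0.0317, 0.0077], [0.9863, 0.0118, 0.1643, -0.5512], [-0.1638, -0.0341, 0.9859, -1.0814], [0.0, 0.0, 0.0, 1.0]]
side [[386.74269241   0.         257.11722169]
 [  0.         386.74269241 186.62777691]
 [  0.           0.           1.        ]] [8.89658162e-05 0.00000000e+00 0.00000000e+00 0.00000000e+00
 0.00000000e+00] [[-0.9494, -0.314, 0.0055, 0.5261], [0.2177, -0.6455, 0.7321, -0.1573], [-0.2263, 0.6963, 0.6812, -0.6669], [0.0, 0.0, 0.0, 1.0]]
{'time': 0.1, 'q': array([ 1.17052130e+00,  5.28362621e-01,  1.43376381e+00, -2.17125149e-06,
        1.18139019e+00, -1.78490325e-01]), 'joint_velocities': array([ 9.66599943e-06,  2.20143196e-04, -2.55141108e-03,  1.86881473e-03,
       -1.23628546e-03, -1.20328314e-03]), 'joint_torque': array([-2.11912365e-06, -4.40986240e+01, -1.77149677e+01,  6.34823972e-02,
        5.33657754e-02, -3.14387364e-05]), 'position': array([0.13719852, 0.60911005, 0.23267926]), 'tool_rot': array([ 1.10664752e-01,  9.93857327e-01, -9.22273494e-04, -2.73550767e-04]), 'ft_force': array([-0.26800197, -0.16833174, -0.8769533 ]), 'moment': array([ 0.02003199, -0.01719564,  0.00825654]), 'grip_force': 0.0, 'grip_width': 0.08690507902392208}
```

View pics/top0.png

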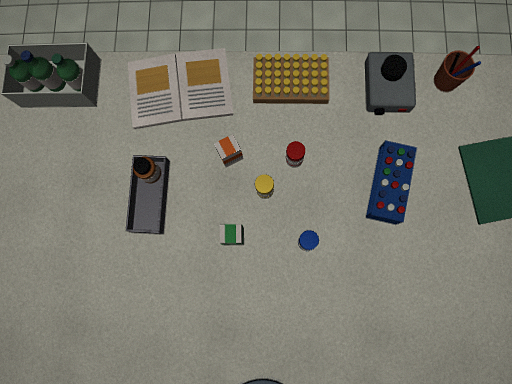

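View pics/side0.png

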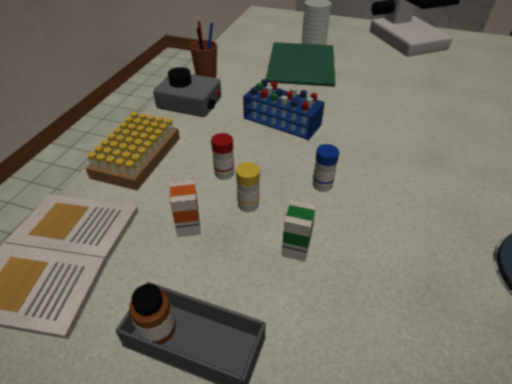

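The top view shows the carrier at the left, around (147,195), with the bottle at its far end (147,168). The blue jar is at (309,240), the green carton at (231,234), and the bystanders are at (228,149), (296,152) and (264,184). Next I'll measure them.

```bash
cat > h.py <<'E'
import numpy as np,cv2
from rig import robot
from scipy.spatial.transform import Rotation as R
def ray(c,uv):
    p=cv2.undistortPoints(np.float64(uv).reshape(-1,1,2),c["intrinsics"],c["dist_coeffs"])[:,0]
    E=c["extrinsics"];d=np.c_[p[:,0],-p[:,1],-np.ones(len(p))]@E[:3,:3]
    return -E[:3,:3].T@E[:3,3],d
def onz(c,uv,z):
    o,d=ray(c,uv);return (o+d*((z-o[2])/d[:,2])[:,None])[:,:2]
def hsvmask(img,lo,hi,box=None):
    m=cv2.inRange(cv2.cvtColor(img,cv2.COLOR_RGB2HSV),np.array(lo),np.array(hi))
    if box:
        k=np.zeros_like(m);k[box[1]:box[3],box[0]:box[2]]=255;m&=k
    return m
def big(m):
    cs,_=cv2.findContours(m,cv2.RETR_EXTERNAL,cv2.CHAIN_APPROX_NONE)
    return max(cs,key=cv2.contourArea)[:,0].astype(float)
def totool(dxyz):
    o=robot.get_obs();return R.from_quat(o["tool_rot"]).inv().apply(dxyz)*10
E
python3 - <<'E'
from h import *
c=robot.camera("top");im=c["image"]
print("wrist ok")
def rep(n,ct,z):
    P=onz(c,ct,z).astype(np.float32);r=cv2.minAreaRect(P*1000);print(n,np.round(P.mean(0),4),r)
rep("blue",big(hsvmask(im,(105,100,50),(125,255,255),(290,225,330,255))),.095)
rep("green",big(hsvmask(im,(45,100,40),(85,255,255),(215,220,250,250))),.095)
rep("white+green",big(cv2.inRange(im,(0,90,0),(255,255,255))&hsvmask(im,(0,0,0),(180,255,255),(215,218,246,250))),.095)
big_=cv2.resize(im[140:250,110:330],None,fx=3.6,fy=3.6,interpolation=cv2.INTER_CUBIC)
cv2.imwrite("pics/top1.png",big_[:,:,::-1])
w=robot.camera("wrist");cv2.imwrite("pics/w0.png",w["image"][:,:,::-1])
E
```

```text
wrist ok
blue [ 0.4399 -0.1024] ((440.3906555175781, -102.38126373291016), (42.55085372924805, 44.707244873046875), 45.5344352722168)
green [0.4503 0.0814] ((450.0115966796875, 80.72102355957031), (42.59479904174805, 25.80132293701172), 1.6514643430709839)
white+green [0.4512 0.0819] ((451.3168029785156, 82.12893676757812), (73.26011657714844, 70.99271392822266), 1.2593013048171997)
```

View pics/top1.png

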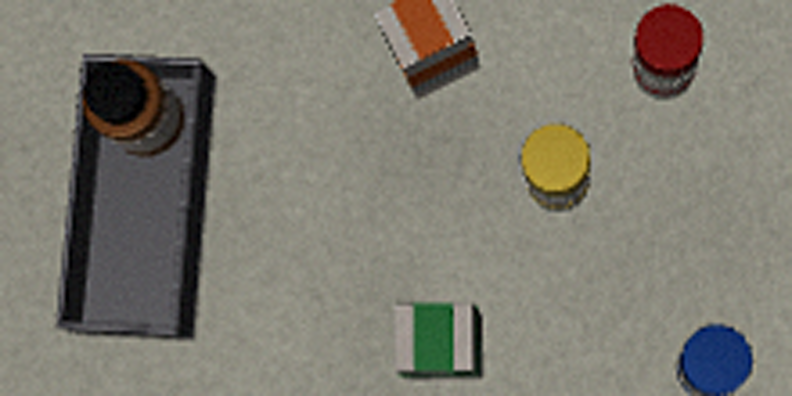

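The crop shows the carrier's rim corners at about (84,55) and (60,325) on the left edge, and the bottle cap at (120,92). The carton top spans (395,303) to (474,374), with its long side across the image.

```bash
python3 - <<'E'
from h import *
c=robot.camera("top")
s=lambda L:np.array(L)/3.6-.36+[110,140]
P=onz(c,s([(84,55),(60,325),(203,60),(182,333)]),.05);print("rim TL BL TR BR",np.round(P,4).tolist())
d=P[0]-P[1];print(np.linalg.norm(d),np.degrees(np.arctan2(d[1],d[0])))
print("bottle",onz(c,s([(120,92)]),.1))
print("carton",onz(c,s([(395,303),(472,303),(476,372),(398,374)]),.095))
print("jar yellow/red/orange",onz(c,s([(556,158),(668,38),(428,30)]),.095))
S=robot.camera("side")
Q=onz(S,[(169,287),(264,325),(243,377),(120,331)],.05);print("side rim",np.round(Q,4).tolist())
im=S["image"]
g=big(hsvmask(im,(105,100,40),(125,255,255),(305,140,345,170)));x,y=g[:,0],g[:,1]
print(x.min(),x.max(),y.min(),y.max())
sc=[(288,203),(315,208)]
big_=cv2.resize(np.hstack([im[195:265,275:345],im[310:380,110:180],]),None,fx=1,fy=1)
m=cv2.resize(im[270:384,100:280],None,fx=4,fy=4,interpolation=cv2.INTER_CUBIC);cv2.imwrite("pics/s1.png",m[:,:,::-1])
o=robot.get_obs();print("tool axes",np.round(R.from_quat(o["tool_rot"]).as_matrix(),3),"dpos to jar",totool(np.array([.44,-.103,.2])-o["position"]))
E
```

```text
rim TL BL TR BR [[0.6507, 0.3404], [0.4592, 0.345], [0.6476, 0.2546], [0.4552, 0.2593]]
0.1916123750875917 -1.3884849569076587
bottle [[0.61241405 0.29749775]]
carton [[0.47355018 0.10764487]
 [0.47428812 0.05714537]
 [0.42937748 0.05348612]
 [0.4272502  0.10426269]]
jar yellow/red/orange [[ 0.57130367  0.00378223]
 [ 0.65390322 -0.06989598]
 [ 0.6580513   0.09126933]]
side rim [[0.6114, 0.2573], [0.4548, 0.2701], [0.459, 0.346], [0.6429, 0.3422]]
317.0 338.0 144.0 165.0
tool axes [[-0.976  0.22  -0.   ]
 [ 0.22   0.976 -0.001]
 [ 0.    -0.001 -1.   ]] dpos to jar [-4.51961748 -6.2843433   0.3358643 ]
```

View pics/s1.png

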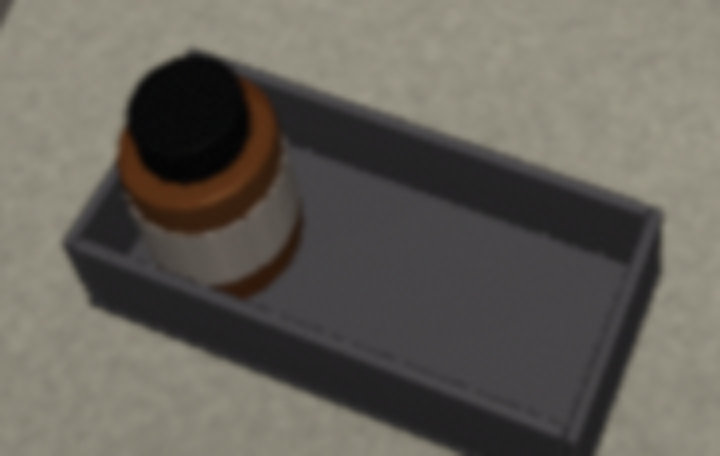

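>>> move_arm:
  moves: "-0.95 -0.6 0 0 0 -0.126 1;-0.95 -0.6 0 0 0 -0.126 1;-0.95 -0.6 0 0 0 -0.126 1;-0.95 -0.6 0 0 0 -0.126 1;-0.95 -0.6 0 0 0 -0.126 1"

```text
time: 0.8
position: [0.2168, 0.5309, 0.2338]
tool_rot: [0.013, 1.0, 0.001, -0.0]
ft_force: [0.6, 0.7, 0.3]
grip_width: 0.0871
grip_force: 0.0
```

>>> move_arm:
  moves: "-1 -1 0 0 0 0 1;-1 -1 0 0 0 0 1;-1 -1 0 0 0 0 1;-1 -1 0 0 0 0 1"

```text
time: 1.2
position: [0.317, 0.4267, 0.2337]
tool_rot: [0.014, 1.0, -0.0, 0.001]
ft_force: [1.1, 0.7, 0.4]
grip_width: 0.087
grip_force: 0.0
```

>>> move_arm:
  moves: "-1 -1 0 0 0 0 1;-1 -1 0 0 0 0 1;-1 -1 0 0 0 0 1;-1 -1 0 0 0 0 1"

```text
time: 1.6
position: [0.4154, 0.3249, 0.2338]
tool_rot: [0.014, 1.0, 0.0, 0.001]
ft_force: [-0.1, 0.6, -0.4]
grip_width: 0.0867
grip_force: 0.0
```

>>> move_arm:
  moves: "0 -1 0 0 0 0 1;0 -1 0 0 0 0 1;0 -1 0 0 0 0 1"

```text
time: 1.9
position: [0.408, 0.2234, 0.2332]
tool_rot: [0.014, 1.0, -0.001, -0.001]
ft_force: [-0.3, 0.3, 0.2]
grip_width: 0.0875
grip_force: 0.0
```

>>> move_arm:
  moves: "0 -1 0 0 0 0 1;0 -1 0 0 0 0 1;0 -1 0 0 0 0 1"

```text
time: 2.2
position: [0.4075, 0.1236, 0.2337]
tool_rot: [0.014, 1.0, -0.0, -0.0]
ft_force: [-0.1, -0.4, 0.8]
grip_width: 0.0868
grip_force: 0.0
```

>>> move_arm:
  moves: "0 -1 0 0 0 0 1;0 -1 0 0 0 0 1;0 -1 0 0 0 0 1;0 -1 0 0 0 0 1;0 -1 0 0 0 0 1"

```text
time: 2.7
position: [0.405, 0.0278, 0.2335]
tool_rot: [0.011, 1.0, 0.001, -0.0]
ft_force: [-0.3, 0.6, -0.1]
grip_width: 0.0871
grip_force: 0.0
```

>>> move_arm:
  moves: "-0.2 -1 0 0 0 0 1;-0.2 -1 0 0 0 0 1;-0.2 -1 0 0 0 0 1"

```text
time: 3.0
position: [0.426, -0.0776, 0.2341]
tool_rot: [0.012, 1.0, -0.002, 0.002]
ft_force: [0.3, 0.9, -0.3]
grip_width: 0.087
grip_force: 0.0
```

>>> move_arm:
  moves: "-0.12 -0.32 0 0 0 0 1;-0.12 -0.32 0 0 0 0 1;-0.12 -0.32 0 0 0 0 1"

```text
time: 3.3
position: [0.434, -0.1052, 0.2333]
tool_rot: [0.011, 1.0, 0.001, -0.0]
ft_force: [-0.4, -0.2, -0.2]
grip_width: 0.0873
grip_force: 0.0
```

```bash
python3 - <<'E'
from h import *
o=robot.get_obs();print(o["position"],o["time"])
w=robot.camera("wrist");im=w["image"];cv2.imwrite("pics/w1.png",im[:,:,::-1])
m=hsvmask(im,(105,110,40),(125,255,255));ct=big(m)
P=onz(w,ct,.095).astype(np.float32)
(e,r)=cv2.minEnclosingCircle(P);print("blue",e,r,P.min(0),P.max(0))
c=robot.camera("top")["image"]
E
```

```text
[ 0.43404831 -0.10520097  0.23331033] 3.3
blue (0.47720199823379517, -0.2650269567966461) 0.04796972870826721 [ 0.4571639  -0.31240052] [ 0.5162373  -0.21765341]
```

View pics/w1.png

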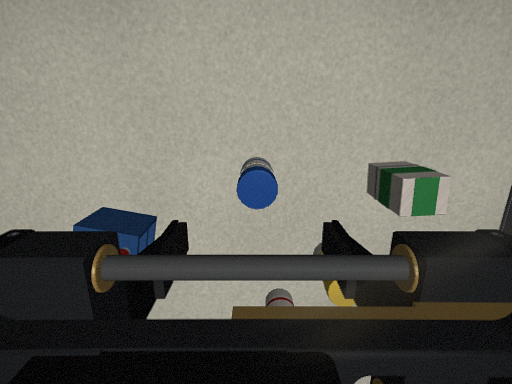

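The wrist view shows the blue cap at (257,188), centred between the fingers, and the green carton's top at about (420,190).

```bash
python3 - <<'E'
from h import *
w=robot.camera("wrist");im=w["image"]
P=onz(w,big(hsvmask(im,(105,110,40),(125,255,255),(220,150,300,220))),.095).astype(np.float32)
print("blue",cv2.minEnclosingCircle(P),P.min(0),P.max(0))
print("carton stripe/top",onz(w,[(391,179),(437,172),(449,214),(401,216)],.095))
E
```

```text
blue ((0.43833234906196594, -0.10176981985569), 0.024211399257183075) [ 0.4145234  -0.12383454] [ 0.46232715 -0.0808968 ]
carton stripe/top [[0.430747   0.04328168]
 [0.42402741 0.09125468]
 [0.4724651  0.11253426]
 [0.47387733 0.05958126]]
```

>>> move_arm:
  moves: "-0.05 0.03 0.4 0 0 0 1;-0.05 0.03 0.8 0 0 0 1;-0.05 0.03 1 0 0 0 1;-0.05 0.03 1 0 0 0 1"

```text
time: 3.85
position: [0.4367, -0.102, 0.1314]
tool_rot: [0.011, 1.0, 0.002, -0.003]
ft_force: [-0.5, 0.7, 0.4]
grip_width: 0.0869
grip_force: 0.0
```

>>> move_arm:
  moves: "0 0 0.3 0 0 0 1;0 0 0.55 0 0 0 1;0 0 0.7 0 0 0 1;0 0 0.72 0 0 0 1;0 0 0.72 0 0 0 1;0 0 0.72 0 0 0 1"

```text
time: 4.45
position: [0.4397, -0.1044, 0.0628]
tool_rot: [0.012, 1.0, -0.001, 0.001]
ft_force: [0.6, -0.4, -0.1]
grip_width: 0.0869
grip_force: 0.0
```

>>> move_arm:
  moves: "0 0 0 0 0 0 0.45;0 0 0 0 0 0 0.45;0 0 0 0 0 0 0.45;0 0 0 0 0 0 0.45;0 0 0 0 0 0 0.45;0 0 0 0 0 0 0.45;0 0 0 0 0 0 0.45;0 0 0 0 0 0 0.45;0 0 0 0 0 0 0.45"
  squeeze: 15

```text
time: 5.35
position: [0.4387, -0.1041, 0.0615]
tool_rot: [0.012, 1.0, 0.0, -0.0]
ft_force: [0.4, 1.1, 0.0]
grip_width: 0.0455
grip_force: 15.0
```

>>> move_arm:
  moves: "0 0 -0.2 0 0 0 0.45;0 0 -0.5 0 0 0 0.45;0 0 -0.8 0 0 0 0.45;0 0 -1 0 0 0 0.45;0 0 -1 0 0 0 0.45"

```text
time: 5.85
position: [0.4404, -0.105, 0.1637]
tool_rot: [0.012, 1.0, -0.001, 0.003]
ft_force: [1.0, 0.7, -1.2]
grip_width: 0.0454
grip_force: 15.0
```

>>> move_arm:
  moves: "-0.1 0.2 -0.4 0 0 0 0.45;-0.2 0.6 -0.5 0 0 0 0.45;-0.2 0.9 -0.5 0 0 0 0.45;-0.2 1 -0.5 0 0 0 0.45"

```text
time: 6.25
position: [0.4602, -0.0024, 0.2106]
tool_rot: [0.011, 1.0, 0.001, -0.001]
ft_force: [0.2, -1.1, -0.4]
grip_width: 0.0456
grip_force: 15.0
```

>>> move_arm:
  moves: "-0.1 0.4 0 0 0 0 0.45;-0.2 0.8 0 0 0 0 0.45;-0.3 1 0 0 0 0 0.45;-0.3 1 0 0 0 0 0.45"

```text
time: 6.65
position: [0.4942, 0.0961, 0.2102]
tool_rot: [0.01, 1.0, 0.0, -0.0]
ft_force: [0.3, -0.9, -1.3]
grip_width: 0.0459
grip_force: 15.0
```

>>> move_arm:
  moves: "-0.1 0.4 0 0 0 0 0.45;-0.2 0.8 0 0 0 0 0.45;-0.3 1 0 0 0 0 0.45;-0.3 1 0 0 0 0 0.45"

```text
time: 7.05
position: [0.5268, 0.1945, 0.2103]
tool_rot: [0.011, 1.0, -0.0, -0.0]
ft_force: [0.2, -0.7, -0.5]
grip_width: 0.0457
grip_force: 15.0
```

>>> move_arm:
  moves: "-0.1 0.4 0 0 0 0 0.45;-0.2 0.8 0 0 0 0 0.45;-0.3 1 0 0 0 0 0.45;-0.3 1 0 0 0 0 0.45;-0.3 1 0 0 0 0 0.45;-0.3 1 0 0 0 0 0.45"

```text
time: 7.65
position: [0.5575, 0.2907, 0.2107]
tool_rot: [0.013, 1.0, -0.001, -0.001]
ft_force: [0.2, 0.5, -1.1]
grip_width: 0.0454
grip_force: 15.0
```

```bash
python3 - <<'E'
from h import *
o=robot.get_obs();print(o["position"],o["tool_rot"],o["q"],o["grip_width"])
w=robot.camera("wrist");s=robot.camera("side");t=robot.camera("top")
im=np.vstack([w["image"],s["image"]])
im=np.hstack([w["image"][:,:],s["image"]]);im=cv2.resize(im,(800,300));cv2.imwrite("pics/j1.png",im[:,:,::-1]);cv2.imwrite("pics/t2.png",t["image"][:,:,::-1]);cv2.imwrite("pics/w2.png",w["image"][:,:,::-1])
E
```

```text
[0.55745293 0.29070761 0.21073078] [ 1.27823129e-02  9.99917023e-01 -8.63536126e-04 -1.34685332e-03] [ 3.03590820e-01  5.58871438e-01  1.44369500e+00 -8.83198275e-04
  1.14212371e+00 -1.24127179e+00] 0.04543971538212896
```

View pics/j1.png

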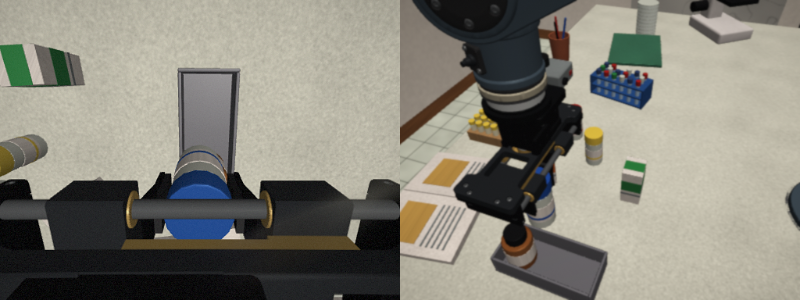

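The wrist view shows the jar held upright over the carrier. The rim corners at the carrier's near end are at full-scale pixels (228,88) and (307,88). The side view shows the bottle and the near end clear.

```bash
python3 - <<'E'
from h import *
w=robot.camera("wrist")
print(onz(w,[(228,88.5),(307,88.5),(227,165),(311,165)],.05))
m=cv2.resize(w["image"][70:210,200:340],None,fx=4,fy=4,interpolation=cv2.INTER_CUBIC);cv2.imwrite("pics/w3.png",m[:,:,::-1])
E
```

```text
[[0.45834619 0.26577868]
 [0.46039069 0.34998883]
 [0.54091707 0.26035243]
 [0.54321549 0.35717844]]
```

View pics/w3.png

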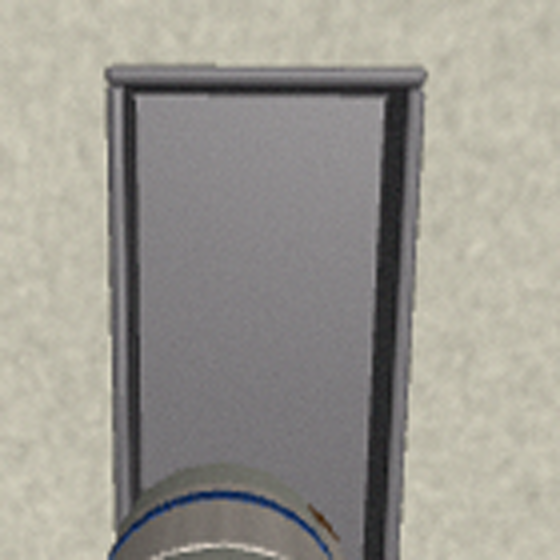

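The crop gives clean outer rim edges: the left one runs from (108,68) to (117,500) and the right one from (427,70) to (404,500).

```bash
python3 - <<'E'
from h import *
w=robot.camera("wrist")
s=lambda L:np.array(L)/4-.375+[200,70]
P=onz(w,s([(108,68),(427,70),(117,500),(404,500),(113,300),(415,300)]),.05);print(P)
for a,b in((0,2),(1,3)):
    d=P[b]-P[a];print(np.degrees(np.arctan2(d[1],d[0])))
S=robot.camera("side")
print(onz(S,[(265.4,322.9),(247.4,381),(117,330.4),(148.7,282.9)],.05))
E
```

```text
[[0.45664504 0.26472675]
 [0.45917865 0.34962152]
 [0.57693155 0.26105463]
 [0.57892184 0.34646136]
 [0.51786241 0.26289061]
 [0.51987617 0.34813054]]
-1.7485885963667398
-1.5117508775596902
[[0.45388388 0.26642295]
 [0.45206727 0.34882346]
 [0.64733528 0.34278418]
 [0.64447451 0.26073614]]
```

>>> move_arm:
  moves: "0.06 0.14 0 0 0 0 0.45;0.06 0.14 0.3 0 0 0 0.45;0.06 0.14 0.6 0 0 0 0.45;0.06 0.14 0.9 0 0 0 0.45;0.06 0.14 1 0 0 0 0.45;0.06 0.14 1 0 0 0 0.45"

```text
time: 8.55
position: [0.5513, 0.3075, 0.11]
tool_rot: [0.012, 1.0, -0.001, -0.002]
ft_force: [-0.5, -0.1, -1.5]
grip_width: 0.0461
grip_force: 15.0
```

>>> move_arm:
  moves: "0 0 0.1 0 0 0 0.45;0 0 0.2 0 0 0 0.45;0 0 0.3 0 0 0 0.45;0 0 0.36 0 0 0 0.45;0 0 0.4 0 0 0 0.45;0 0 0.4 0 0 0 0.45;0 0 0.4 0 0 0 0.45"

```text
time: 9.25
position: [0.5529, 0.3072, 0.0716]
tool_rot: [0.012, 1.0, 0.0, 0.0]
ft_force: [-0.2, -0.0, -1.2]
grip_width: 0.0457
grip_force: 15.0
```

>>> move_arm:
  moves: "0 0 0.01 0 0 0 0.45;0 0 0.02 0 0 0 0.45;0 0 0.03 0 0 0 0.45;0 0 0.03 0 0 0 0.45"

```text
time: 9.65
position: [0.5526, 0.3071, 0.0685]
tool_rot: [0.012, 1.0, -0.0, -0.0]
ft_force: [0.1, -0.1, -0.7]
grip_width: 0.0457
grip_force: 15.0
```

>>> move_arm:
  moves: "0 0 0.01 0 0 0 0.45;0 0 0.01 0 0 0 0.45;0 0 0.01 0 0 0 0.45"

```text
time: 9.95
position: [0.5527, 0.3072, 0.0675]
tool_rot: [0.012, 1.0, -0.0, -0.0]
ft_force: [-0.4, -0.4, -1.9]
grip_width: 0.0459
grip_force: 15.0
```

>>> move_arm:
  moves: "0 0 0.01 0 0 0 0.45;0 0 0.01 0 0 0 0.45;0 0 0.01 0 0 0 0.45"

```text
time: 10.25
position: [0.5528, 0.3072, 0.0666]
tool_rot: [0.012, 1.0, 0.0, 0.0]
ft_force: [-0.9, 0.4, -0.4]
grip_width: 0.0456
grip_force: 15.0
```

>>> move_arm:
  moves: "0 0 0.01 0 0 0 0.45;0 0 0.01 0 0 0 0.45;0 0 0.01 0 0 0 0.45"

```text
time: 10.55
position: [0.553, 0.3073, 0.0665]
tool_rot: [0.012, 1.0, 0.0, 0.0]
ft_force: [-1.5, -0.8, 5.4]
grip_width: 0.0459
grip_force: 15.0
```

>>> move_arm:
  moves: "0 0 0 0 0 0 0.56;0 0 0 0 0 0 0.6;0 0 0 0 0 0 0.7;0 0 0 0 0 0 0.8;0 0 0 0 0 0 0.8"

```text
time: 11.05
position: [0.5526, 0.3071, 0.0653]
tool_rot: [0.012, 1.0, -0.0, -0.0]
ft_force: [-0.1, 0.1, 0.1]
grip_width: 0.0663
grip_force: 0.0
```

>>> move_arm:
  moves: "0 0 -0.1 0 0 0 0.8;0 0 -0.4 0 0 0 0.8;0 0 -0.8 0 0 0 1;0 0 -1 0 0 0 1"

```text
time: 11.45
position: [0.5544, 0.3078, 0.1695]
tool_rot: [0.012, 1.0, 0.001, 0.003]
ft_force: [0.9, 0.2, 0.1]
grip_width: 0.0789
grip_force: 0.0
```

>>> move_arm:
  moves: "0 -0.2 -0.4 0 0 0 1;0.2 -0.6 -0.6 0 0 0 1;0.3 -1 -0.6 0 0 0 1;0.3 -1 -0.6 0 0 0 1"

```text
time: 11.85
position: [0.5186, 0.2044, 0.2271]
tool_rot: [0.014, 1.0, -0.001, -0.0]
ft_force: [0.7, 0.3, -0.6]
grip_width: 0.0869
grip_force: 0.0
```

>>> move_arm:
  moves: "0.4 -0.5 0 0 0 0 1;0.7 -1 0 0 0 0 1;0.7 -1 0 0 0 0 1;0.7 -1 0 0 0 0 1;0.7 -1 0 0 0 0 1;0.7 -1 0 0 0 0 1"

```text
time: 12.45
position: [0.4495, 0.1105, 0.2259]
tool_rot: [0.012, 1.0, 0.0, 0.001]
ft_force: [-0.3, -0.4, -0.8]
grip_width: 0.0871
grip_force: 0.0
```

```bash
python3 - <<'E'
from h import *
o=robot.get_obs();print(o["position"],o["tool_rot"])
w=robot.camera("wrist");s=robot.camera("side")
im=np.hstack([cv2.resize(w["image"],(440,330)),cv2.resize(s["image"][140:384,90:350],(352,330))]);cv2.imwrite("pics/c1.png",im[:,:,::-1])
g=big(hsvmask(w["image"],(45,100,40),(85,255,255)));print(g.min(0),g.max(0))
E
```

```text
[0.44947462 0.11048121 0.22594375] [1.16052889e-02 9.99932081e-01 2.46765047e-04 1.04344178e-03]
[215. 169.] [241. 208.]
```

View pics/c1.png

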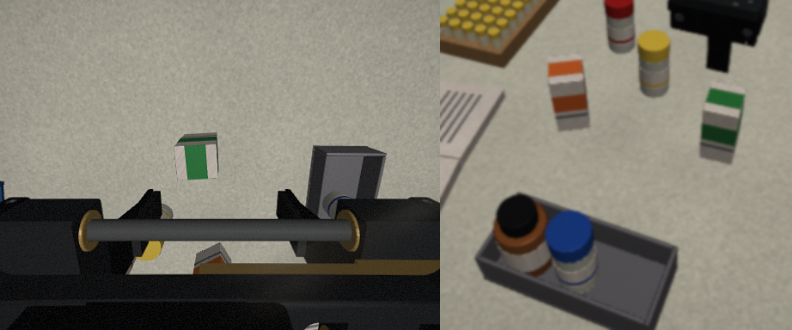

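The side view shows the jar standing beside the bottle with free space left at the near end. In the wrist view the carton's top stripe is at x 215–241, y 169–208 (full scale).

```bash
python3 - <<'E'
from h import *
w=robot.camera("wrist");im=w["image"]
P=onz(w,big(hsvmask(im,(45,100,40),(85,255,255),(190,160,270,225))),.095).astype(np.float32)
print("stripe",cv2.minAreaRect(P*1000),P.min(0),P.max(0))
m=hsvmask(im,(0,0,0),(180,255,255),(190,160,270,225))
k=cv2.resize(im[140:230,180:280],None,fx=6,fy=6,interpolation=cv2.INTER_CUBIC);cv2.imwrite("pics/c2.png",k[:,:,::-1])
E
```

```text
stripe ((452.644287109375, 82.4830551147461), (43.17882537841797, 25.426239013671875), 2.0102694034576416) [0.43074667 0.06935493] [0.47397637 0.09575376]
```

View pics/c2.png

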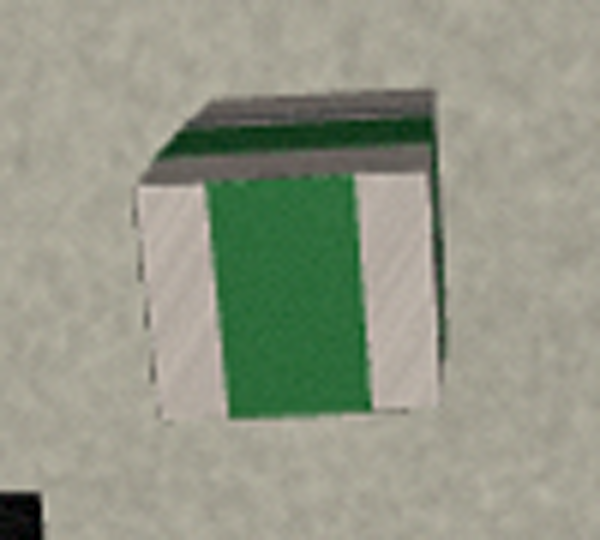

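The crop shows the carton top's corners at (137,185), (428,173), (438,407) and (160,420), with the stripe running along the carton's own x.

```bash
python3 - <<'E'
from h import *
w=robot.camera("wrist")
P=onz(w,np.array([(137,185),(428,173),(438,407),(160,420)])/6-.42+[180,140],.095);print(P,P.mean(0))
for a,b in((0,1),(3,2),(0,3),(1,2)):
    d=P[b]-P[a];print(np.linalg.norm(d),np.degrees(np.arctan2(d[1],d[0])))
y=R.from_quat(robot.get_obs()["tool_rot"]).as_matrix()[:,1];print("tool y",np.degrees(np.arctan2(y[1],y[0])))
E
```

```text
[[0.43121319 0.05672598]
 [0.43013282 0.10742639]
 [0.47331852 0.10817494]
 [0.47476419 0.05764324]] [0.45235718 0.08249263]
0.05071192042571106 91.22072580037509
0.05055238063219195 91.63873873219109
0.04356066157904828 1.2065698139847743
0.043192189487009626 0.9930292801899577
tool y 88.70373383712385
```

>>> move_arm:
  moves: "-0.03 -0.28 0 0 0 -0.029 1;-0.03 -0.28 0.3 0 0 -0.029 1;-0.03 -0.28 0.7 0 0 -0.029 1;-0.03 -0.28 0.9 0 0 -0.029 1;-0.03 -0.28 0.9 0 0 -0.029 1;-0.03 -0.28 0.9 0 0 -0.029 1;-0.03 -0.28 0.9 0 0 -0.029 1"

```text
time: 13.35
position: [0.4515, 0.0817, 0.1366]
tool_rot: [-0.011, 1.0, -0.0, 0.001]
ft_force: [0.1, -0.7, -0.6]
grip_width: 0.0871
grip_force: 0.0
```

>>> move_arm:
  moves: "0 0 0.3 0 0 0 1;0 0 0.6 0 0 0 1;0 0 0.72 0 0 0 1;0 0 0.75 0 0 0 1;0 0 0.75 0 0 0 1;0 0 0.75 0 0 0 1"

```text
time: 13.95
position: [0.4513, 0.0815, 0.0617]
tool_rot: [-0.011, 1.0, -0.0, 0.001]
ft_force: [0.1, -0.3, 0.1]
grip_width: 0.0876
grip_force: 0.0
```

>>> move_arm:
  moves: "0 0 0 0 0 0 0.5;0 0 0 0 0 0 0.5;0 0 0 0 0 0 0.5;0 0 0 0 0 0 0.5;0 0 0 0 0 0 0.5;0 0 0 0 0 0 0.5;0 0 0 0 0 0 0.5;0 0 0 0 0 0 0.5"
  squeeze: 15

```text
time: 14.75
position: [0.4503, 0.0816, 0.0606]
tool_rot: [-0.011, 1.0, 0.0, -0.0]
ft_force: [-0.3, 0.3, 1.0]
grip_width: 0.0521
grip_force: 14.9
```

>>> move_arm:
  moves: "0 0 -0.2 0 0 0 0.5;0 0 -0.5 0 0 0 0.5;0 0 -0.8 0 0 0 0.5;0 0 -1 0 0 0 0.5;0 0 -1 0 0 0 0.5"

```text
time: 15.25
position: [0.4519, 0.0815, 0.1626]
tool_rot: [-0.011, 1.0, -0.0, 0.003]
ft_force: [0.1, -0.1, -1.3]
grip_width: 0.052
grip_force: 14.9
```

>>> move_arm:
  moves: "-0.1 0.2 -0.4 0 0 0.032 0.5;-0.2 0.6 -0.4 0 0 0.032 0.5;-0.2 0.9 -0.4 0 0 0.032 0.5;-0.2 1 -0.4 0 0 0.032 0.5;-0.2 1 -0.4 0 0 0.032 0.5"

```text
time: 15.75
position: [0.4669, 0.1827, 0.199]
tool_rot: [0.013, 1.0, -0.0, -0.002]
ft_force: [-0.0, 0.6, -1.3]
grip_width: 0.0523
grip_force: 14.9
```

>>> move_arm:
  moves: "-0.1 0.4 0 0 0 0 0.5;-0.2 0.8 0 0 0 0 0.5;-0.2 1 0 0 0 0 0.5;-0.2 1 0 0 0 0 0.5;-0.2 1 0 0 0 0 0.5"

```text
time: 16.25
position: [0.4902, 0.2799, 0.1993]
tool_rot: [0.014, 1.0, -0.001, -0.001]
ft_force: [0.1, 0.0, -1.8]
grip_width: 0.0521
grip_force: 14.9
```

```bash
python3 - <<'E'
from h import *
o=robot.get_obs();print(o["position"],totool(np.array([.495,.3065,.0657])-o["position"]))
t=robot.camera("side");im=t["image"]
g=big(hsvmask(im,(105,100,40),(125,255,255),(100,280,280,384)));print(g.min(0),g.max(0))
x,y=g.min(0),g.max(0)
print("jar cap ~",onz(t,[((x[0]+y[0])/2,x[1]+ (y[0]-x[0])*.36)],.1))
cv2.imwrite("pics/p1.png",cv2.resize(im[200:384,80:320],None,fx=3,fy=3)[:,:,::-1])
E
```

```text
[0.49020372 0.27989467 0.19929782] [-0.04388791  0.27011933  1.33530221]
[168. 296.] [203. 334.]
jar cap ~ [[0.55314154 0.3059814 ]]
```

View pics/p1.png

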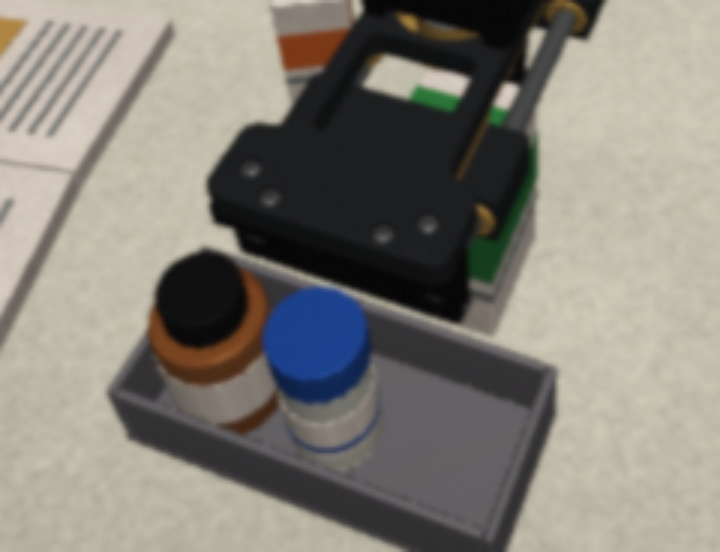

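The side view shows the jar upright in the carrier at about (0.553, 0.306), with enough floor free toward the near end for the carton.

>>> move_arm:
  moves: "-0.05 0.27 0 0 0 0 0.5;-0.05 0.27 0 0 0 0 0.5;-0.05 0.27 0.2 0 0 0 0.5;-0.05 0.27 0.4 0 0 0 0.5;-0.05 0.27 0.6 0 0 0 0.5;-0.05 0.27 0.7 0 0 0 0.5;-0.05 0.27 0.7 0 0 0 0.5;-0.05 0.27 0.7 0 0 0 0.5"

```text
time: 17.1
position: [0.4971, 0.3076, 0.1309]
tool_rot: [0.015, 1.0, -0.0, 0.0]
ft_force: [-0.2, -0.2, -1.4]
grip_width: 0.0516
grip_force: 14.9
```

```bash
python3 - <<'E'
from h import *
o=robot.get_obs();print(totool(np.array([.4955,.3065,.0657])-o["position"]))
E
```

```text
[ 0.01634674 -0.01106018  0.65248359]
```

>>> move_arm:
  moves: "0.02 0 0.15 0 0 0 0.5;0.02 0 0.3 0 0 0 0.5;0.02 0 0.4 0 0 0 0.5;0.02 0 0.5 0 0 0 0.5;0.02 0 0.56 0 0 0 0.5;0.02 0 0.6 0 0 0 0.5;0.02 0 0.6 0 0 0 0.5;0.02 0 0.6 0 0 0 0.5"

```text
time: 17.9
position: [0.495, 0.3083, 0.0708]
tool_rot: [0.014, 1.0, 0.0, 0.0]
ft_force: [-0.4, -0.3, -0.7]
grip_width: 0.0516
grip_force: 14.9
```

>>> move_arm:
  moves: "0 0 0.01 0 0 0 0.5;0 0 0.02 0 0 0 0.5;0 0 0.03 0 0 0 0.5;0 0 0.03 0 0 0 0.5"

```text
time: 18.3
position: [0.4947, 0.3082, 0.0675]
tool_rot: [0.014, 1.0, -0.0, -0.0]
ft_force: [-0.9, -0.1, -1.6]
grip_width: 0.052
grip_force: 14.9
```

>>> move_arm:
  moves: "0 0 0.01 0 0 0 0.5;0 0 0.01 0 0 0 0.5;0 0 0.01 0 0 0 0.5"

```text
time: 18.6
position: [0.4947, 0.3083, 0.0665]
tool_rot: [0.014, 1.0, -0.0, -0.0]
ft_force: [0.3, -0.6, -2.2]
grip_width: 0.0519
grip_force: 14.9
```

>>> move_arm:
  moves: "0 0 0.01 0 0 0 0.5;0 0 0.01 0 0 0 0.5;0 0 0.01 0 0 0 0.5"

```text
time: 18.9
position: [0.4949, 0.3083, 0.0656]
tool_rot: [0.014, 1.0, 0.0, 0.0]
ft_force: [-0.3, 0.6, -1.1]
grip_width: 0.0519
grip_force: 15.0
```

>>> move_arm:
  moves: "0 0 0.01 0 0 0 0.5;0 0 0.01 0 0 0 0.5;0 0 0.01 0 0 0 0.5"

```text
time: 19.2
position: [0.495, 0.3085, 0.0654]
tool_rot: [0.014, 1.0, 0.0, 0.0]
ft_force: [-0.5, -0.3, 6.0]
grip_width: 0.0517
grip_force: 15.0
```

Contact with the floor at about 6 N. Releasing now.

>>> move_arm:
  moves: "0 0 0 0 0 0 0.63;0 0 0 0 0 0 0.68;0 0 0 0 0 0 0.75;0 0 0 0 0 0 0.8;0 0 0 0 0 0 0.8;0 0 0 0 0 0 0.8"

```text
time: 19.8
position: [0.4947, 0.3082, 0.0644]
tool_rot: [0.014, 1.0, -0.0, -0.0]
ft_force: [0.3, -0.3, 0.6]
grip_width: 0.0691
grip_force: 0.0
```

>>> move_arm:
  moves: "0 0 -0.1 0 0 0 0.8;0 0 -0.4 0 0 0 0.8;0 0 -0.8 0 0 0 0.8;0 0 -1 0 0 0 0.8;0 0 -1 0 0 0 0.8"

```text
time: 20.3
position: [0.4971, 0.3093, 0.1687]
tool_rot: [0.014, 1.0, 0.002, 0.004]
ft_force: [0.6, 0.5, -0.8]
grip_width: 0.0697
grip_force: 0.0
```

>>> move_arm:
  moves: "0.2 -0.4 -0.4 0 0 0 0.8;0.5 -1 -0.4 0 0 0 0.8;0.5 -1 -0.4 0 0 0 0.8;0.5 -1 -0.4 0 0 0 0.8;0.5 -1 -0.4 0 0 0 0.8"

```text
time: 20.8
position: [0.4419, 0.2096, 0.2044]
tool_rot: [0.015, 1.0, 0.0, -0.0]
ft_force: [-0.9, 0.8, 0.2]
grip_width: 0.0696
grip_force: 0.0
```

```bash
python3 - <<'E'
from h import *
im=robot.camera("side")["image"];t=robot.camera("top")["image"]
a=np.hstack([cv2.resize(im[100:384,80:360],(400,405)),cv2.resize(t[130:260,110:320],(400,405))])
cv2.imwrite("pics/f.png",a[:,:,::-1])
E
```

```text
(no output)
```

View pics/f.png

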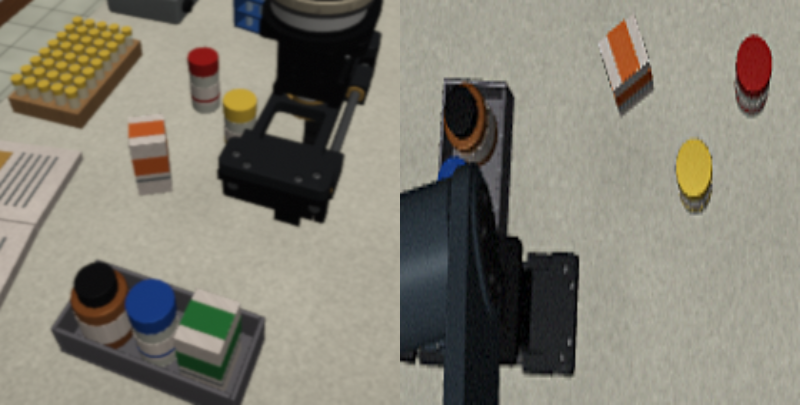

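The side view (left half) shows the bottle, jar and carton upright on the carrier floor at about (100,305), (152,325) and (210,335). The orange carton and the red and yellow jars haven't moved, and the gripper is clear.

```bash
python3 -c "
from rig import robot
print(robot.hand_in())"
```

```text
the job is handed in; nothing more can be done
None
```

The blue-capped jar and then the green-banded carton were set upright on the carrier's floor beside the brown bottle, the final pictures show the other jars and the orange carton unmoved, and I handed the job in at about 21 s (no verdict was returned).

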